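Put four hand tools away in their fitted trays

ROBOT

A 6-joint arm with a two-finger parallel gripper is mounted at the origin on a cart in front of the work surface, level with it; the furniture and walls round the work are solid. World frame = base frame: x ahead of the robot, y to its left, z up, the work surface at z = 0. Lengths are in m, angles in rad, forces in N, time in s.
With the tool pointing down it reaches from about 0.275 to 0.875 m from the base axis. Payload 12.5 kg.
Tool frame: the origin (TCP) lies at the very end of the fingers, on their centre line; the grasp point (between the pads) lies 19 mm behind it; z points along the fingers, y is the line along which they close (so a half turn about z gives the same grasp; the last joint's range is limited). The gripper opens to 85 mm and grips with 20 to 120 N. Pads are 22 mm wide; open, the fingers measure 114 mm over their backs; the gripper's body (76 mm by 85 mm) begins 54 mm behind the grasp point. The pads swing forward as they close: fully open they stand 13 mm farther back than shut.
Start: joints at [1.142, 0.351, 1.652, -0, 1.139, -0.085], TCP at [0.185, 0.518, 0.231] pointing down, gripper open.
Joint ranges: [-2.75, 2.75], [-0.79, 2.1], [0.01, 2.65], [-1.57, 4.71], [0.07, 3.14], [-2.87, 2.87]. Speed limits (rad/s): [2.22, 2.22, 2.79, 3.14, 3.14, 3.14].

INTERFACE

Orientations are given as a 3x3 rotation matrix whose columns are the frame's x, y, z axes.
In Python, from bench import manip gives the robot as it stands. Calls block until the motion is done:
- manip.move_ptp(position, orientation): joint-space move of the TCP to a pose.
- manip.move_l(position, attitude=None, max_speed=0.15): straight line of the TCP; attitude=None keeps the orientation; max_speed is the mean speed in m/s.
- manip.move_j(angles): joint-space move.
- manip.set_gripper(opening, effort=None): opening from 0.0 (shut) to 1.0 (fully open); effort is the grip in N (None keeps the last); returns when the fingers have stopped.
- manip.dwell(seconds).
- manip.inverse_kinematics(position, orientation): joint angles nearest the present ones, or None.
- manip.grab_frame(name): name is "scene" or "top"; returns (picture, depth): 384x512x3 uint8, red, green, blue; 384x512 float32, m along the optical axis (not along the pixel's ray), 0 where there is no reading.
- manip.get_calibration(name): a dict with "camera_matrix" (3x3 intrinsics, pixels), "R" (3x3) and "t" (3): a world point X has camera coordinates R X + t. Camera axes: x right, y down, z forward; pixel columns grow to the right and rows downward; lengths in m; the calibration is good to about 2 mm. A picture is of the moment at which its call begins. get_calibration takes no time and is no camera call.
A pose or a line that the arm cannot do raises manip.Unreachable and nothing moves.
- manip.sign_off(): hands the job in; it is judged then, once.
Trained networks look in the newest picture that a camera, given by its name, has taken for a name from the list of things; names that differ only in an ending like _2 or _b are one class to them, and where a whole thing is asked for, a point or a joint stands for the part that bears it (a point fixed in the world has none). Each returns a list of dicts, best first, with "confidence" (0 to 1); they miss things now and then, are a little off and sometimes report something else, mostly with a low value. They report only what shows in the picture. A call takes as long as a camera call. They do not tell look-alikes from the thing itself.
- manip.look_for(camera, name): "at" ([x, y, z] in m, in world coordinates, good to about 4 mm: the middle of the surface that is visible of it).
Readings, each from a call of its own:
- manip.current_time(): time.
- manip.current_qpos(): joint angles.
- manip.current_joint_vel(): joint speeds.
- manip.current_joint_torque(): joint torques, N m.
- manip.current_ee_pos(): TCP position.
- manip.current_tcp_rot(): TCP orientation.
- manip.current_force(): force on the tool from outside, world axes, zero at the start.
- manip.current_ft_torque(): the same for the moment, N m.
- manip.current_grip_width(): opening from 0.0 (shut) to 1.0 (fully open).
- manip.current_grip_force(): force on a finger pad.
Only numpy, scipy, OpenCV 4.12 (cv2) and the standard library are available. Lean on these libraries where they do the work, as an engineer would, in place of code of your own. Each camera call takes 0.05 s, during which the arm holds its last target. There are 200 camera calls.

TASK

Put the four tools that lie to the left and right of the plywood trays away, each in the tray whose recess has its outline: the sanding block, the tape measure, the screwdriver and the marking gauge. Turn each the way round that its recess is cut, and let it lie level and fully down. Leave the glue bottle and the tin of screws behind the trays standing where they are.

Things in the scene. Friction and masses are not known exactly. Their poses are not given: they have to be found in the camera images.
- block: Sanding block of brown wood with a cork face, a plain brick 62 mm wide (x), 110 long (y), 38 high, about 0.1 to 0.3 kg. Origin: middle of its underside; z up. Grip across its 62 mm (along x) at the origin.
- tape: Yellow and black tape measure standing on edge: case 32 mm thick (x), 64 high, from y = -21 to 51 mm; a blade end with hook sticks out to y = -51. 0.2 to 0.4 kg. Origin at the height of its foot; z up. Grip across the case (along x) at y = 15 mm.
- driver: Screwdriver lying flat: teal and black handle, 31 mm thick, from y = 2 to 103 mm; thin steel shaft (6 mm, 16 mm above the underside) to y = -102. About 0.12 kg. Origin: middle of its length, at the height of its underside; z up. Grip across the handle (along x) at y = 45 mm, near the centre of mass.
- gauge: Wooden marking gauge. It stands on its stock, a block from x = -24 to 38, y = 16 to 44 mm, 53 high. The beam through it, 19 mm square, runs from y = -100 to 100 at x = 7 mm, 17 to 36 mm above the underside; its ends may sag a little. About 0.14 kg. Origin at the height of the underside; z up. Grip the stock across its 62 mm (along x) at x = 7, y = 30 mm.
- block_tray: Fixed plywood tray, 94 x 142 x 26 mm. Recess for the sanding block, floor 6 mm and rim 26 mm above the bench: plain rectangle 76 mm wide, y = -62 to 62 mm. Finger slot 36 mm wide across the whole tray at y = 0 mm, down to the 6 mm blue base. Origin: on the bench under where the tool's origin belongs (6 mm above), axes as the tool's. Widest tray. Either way round fits.
- tape_tray: Fixed plywood tray, 64 x 134 x 26 mm. Recess for the tape measure, floor 6 mm and rim 26 mm above the bench: 46 mm wide for the case, y = -28 to 58 mm, 26 mm wide for the blade end to y = -58. Finger slot 36 mm wide across the whole tray at y = 15 mm, down to the 6 mm blue base. Origin: on the bench under where the tool's origin belongs (6 mm above), axes as the tool's. Shortest tray.
- driver_tray: Fixed plywood tray, 62 x 237 x 26 mm. Recess for the screwdriver, floor 6 mm and rim 26 mm above the bench: 46 mm wide for the handle, y = -5 to 110 mm, 22 mm wide for the shaft to y = -109. Finger slot 36 mm wide across the whole tray at y = 45 mm, down to the 6 mm blue base. Origin: on the bench under where the tool's origin belongs (6 mm above), axes as the tool's. 
- gauge_tray: Fixed plywood tray, 80 x 232 x 34 mm. Recess for the gauge, floor 6 mm and rim 34 mm above the bench: beam channel 33 mm wide at x = 7, y = -107 to 107 mm, its sill at 21 mm. Finger slot 42 mm wide across the whole tray at y = 30 mm, down to the 6 mm blue base. Origin: on the bench under where the tool's origin belongs (6 mm above), axes as the tool's. The stock stands in that slot. Tallest tray.
- glue: White wood glue bottle with an orange nozzle, 45 x 62 x 196 mm, standing behind the trays. Origin under its middle. To be left alone.
- tin: Open round grey tin of wood screws, 78 mm across, 40 mm high, standing behind the trays. Origin under its middle. To be left alone.
Mind the look-alikes: they are no part of the job. Leave any pink look-alike of the tape alone.

How it is judged:
By the outcome, as a careful person would: the job done as asked, in the order asked, and still so for the second after the job is handed in, with the robot touching nothing.
It also fails if it takes over 106 s, if anything falls off the work surface, if the arm or the gripper's body presses on something with over 40 N, if the wrist force passes 120 N, or if a joint passes its speed limit or range.

## Working session

There is one attempt and no reset: what is moved stays moved. The work goes in short steps, each a Python script; the robot and the scene stay as the last script left them, time stands still between calls to the robot, and variables do not carry over. Pictures are saved under pics/ and viewed, at most 14 in all, crops included, and the job is handed in when it is done.

```bash
mkdir -p pics
python3 - <<'E'
from bench import manip
import cv2,numpy as np
for n in("scene","top"):
    p,d=manip.grab_frame(n); cv2.imwrite(f"pics/{n}0.png",cv2.resize(p[:,:,::-1],(800,600),interpolation=cv2.INTER_CUBIC)); np.savez(f"{n}0.npz",p=p,d=d)
    c=manip.get_calibration(n); print(n,c)
    for k in "block tape driver gauge block_tray tape_tray driver_tray gauge_tray glue tin".split():
        print(k,[(round(r["confidence"],2),np.round(r["at"],3).tolist()) for r in manip.look_for(n,k)[:4]])
print(manip.current_time())
E
```

```text
scene {'camera_matrix': array([[461.38081055,   0.        , 251.6899857 ],
       [  0.        , 461.38081055, 188.09712132],
       [  0.        ,   0.        ,   1.        ]]), 'R': array([[ 0.99946472, -0.03092125,  0.01068384],
       [-0.01048175, -0.61202532, -0.7907687 ],
       [ 0.03099033,  0.79023343, -0.61202183]]), 't': array([-0.58522557,  0.01572334,  1.82906586])}
block [(0.56, [0.59, 0.329, 0.031]), (0.17, [0.63, 0.136, 0.006])]
tape [(0.72, [0.352, -0.452, 0.039]), (0.34, [0.46, -0.146, 0.013])]
driver []
gauge [(0.92, [0.58, -0.358, 0.031])]
block_tray [(0.75, [0.632, 0.134, 0.006])]
tape_tray [(0.62, [0.615, -0.135, 0.003])]
driver_tray [(0.96, [0.464, -0.146, 0.013])]
gauge_tray [(0.56, [0.472, 0.115, 0.027])]
glue [(0.61, [0.785, -0.166, 0.095])]
tin [(0.79, [0.764, 0.057, 0.022])]
top {'camera_matrix': array([[489.13164449,   0.        , 250.76541332],
       [  0.        , 489.13164449, 194.50423759],
       [  0.        ,   0.        ,   1.        ]]), 'R': array([[-0.00837195, -0.99989927, -0.01146118],
       [-0.98626235,  0.01014762, -0.16487449],
       [ 0.16497419,  0.00992341, -0.98624796]]), 't': array([-0.0098704 ,  0.5861686 ,  1.66111591])}
block [(0.94, [0.587, 0.356, 0.034]), (0.41, [0.461, -0.128, 0.004])]
tape [(0.82, [0.349, -0.432, 0.058]), (0.5, [0.438, -0.371, 0.06])]
driver [(0.61, [0.441, 0.399, 0.027]), (0.38, [0.782, -0.144, 0.115])]
gauge [(0.94, [0.574, -0.351, 0.042]), (0.2, [0.631, 0.129, 0.005])]
block_tray [(0.67, [0.629, 0.13, 0.004])]
tape_tray [(0.75, [0.621, -0.128, 0.008]), (0.43, [0.583, 0.356, 0.034])]
driver_tray [(0.84, [0.46, -0.127, 0.006])]
gauge_tray [(0.69, [0.471, 0.145, 0.034])]
glue [(0.72, [0.781, -0.144, 0.114])]
tin [(0.92, [0.776, 0.062, 0.013])]
1.1
```

View pics/top0.png

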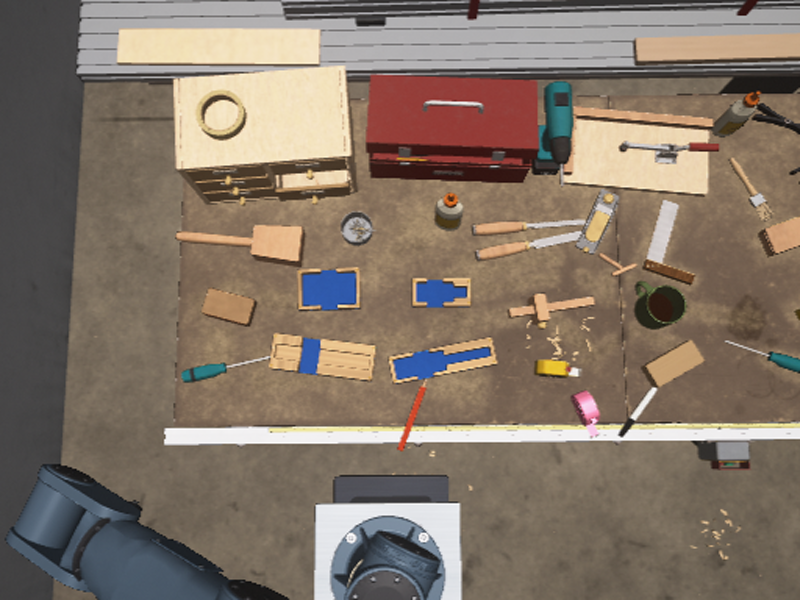

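View pics/scene0.png

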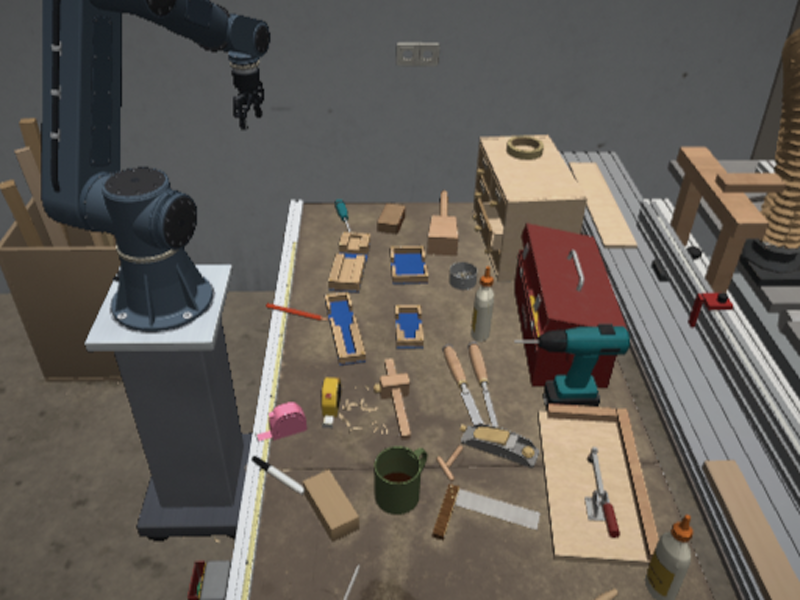

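```bash
cat > h.py <<'E'
import numpy as np,cv2
from bench import manip
def cloud(n,d):
    c=manip.get_calibration(n);K=c["camera_matrix"]
    v,u=np.indices(d.shape)
    X=np.stack([(u-K[0,2])/K[0,0]*d,(v-K[1,2])/K[1,1]*d,d],-1)
    return (X-c["t"])@c["R"]
def ortho(n,p,z,x0,x1,y0,y1,s):
    c=manip.get_calibration(n);K=c["camera_matrix"]
    # ortho pixel (i col,j row): y=y1-i/s, x=x1-j/s
    A=np.array([[0,-1/s,x1],[-1/s,0,y1],[0,0,z],[0,0,1.]])
    H=K@np.c_[c["R"],c["t"]]@A
    return cv2.warpPerspective(p,H,(int((y1-y0)*s),int((x1-x0)*s)),flags=cv2.INTER_CUBIC|cv2.WARP_INVERSE_MAP)
E
python3 - <<'E'
from h import *
f=np.load("top0.npz");P=cloud("top",f["d"]);p=f["p"]
g=(abs(P[...,0]-.5)<.2)&(abs(P[...,1])<.5)&(abs(P[...,2])<.006)
print("bench z",np.median(P[g][:,2]),P[g][:,2].std())
roi=(P[...,0]>.28)&(P[...,0]<.71)&(P[...,1]<.52)&(P[...,1]>-.55)&(f["d"]>0)
m=((P[...,2]>.009)&roi).astype(np.uint8)
n,l,st,ce=cv2.connectedComponentsWithStats(m,connectivity=8)
for i in range(1,n):
    if st[i,4]<25: continue
    q=P[l==i];r=cv2.minAreaRect((q[:,:2]*1000).astype(np.float32))
    print(st[i,4],np.round(r[0],1),np.round(r[1],1),round(r[2],1),"z",np.round(np.percentile(q[:,2],[5,50,95])*1000,1),p[l==i].mean(0).round())
o=ortho("top",p,.026,.3,.72,-.5,.5,800)
cv2.imwrite("pics/o.png",o[:,:,::-1])
E
```

```text
bench z -0.0002863699465698673 0.0030430843182683775
252 [696.8 248.3] [110.3  26.4] 89.4 z [15.6 57.9 66.6] [165. 130.  98.]
104 [ 701.1 -254. ] [17.3 99.2] 0.2 z [13.1 23.9 34.3] [173. 134. 101.]
182 [629.9 177.8] [100.3  56.8] 2.4 z [10.5 23.7 31.3] [155. 130. 106.]
177 [630.4  85. ] [95.8 57.1] 0.9 z [ 9.7 22.3 30.5] [155. 134. 116.]
112 [619.4 -78. ] [75.  39.5] 5.8 z [10.6 23.4 30.7] [162. 137. 110.]
210 [ 617.3 -160.3] [61.3 65.7] 88.7 z [10.9 24.3 30.9] [172. 145. 116.]
567 [588.1 356.1] [115.3  63. ] 75.7 z [24.1 34.9 41.5] [168. 129.  91.]
490 [ 567.8 -372.9] [196.3  73.5] 89.3 z [15.9 37.9 58. ] [193. 152. 115.]
726 [474.  323.8] [ 88.2 278.7] 5.2 z [14.1 26.8 37.5] [156. 150. 122.]
34 [ 492.5 -384.6] [50.5 18.4] 4.7 z [10.5 17.8 27.2] [200. 170. 130.]
848 [468.  101.3] [149.9  86.4] 79.7 z [13.9 29.3 38. ] [213. 176. 130.]
476 [ 472.  -171.3] [ 64.9 144.6] 10.4 z [12.9 24.1 31.1] [193. 161. 123.]
136 [445.6 -37.1] [61.9 56.5] 11.5 z [10.4 23.9 29.9] [172. 150. 126.]
241 [ 441.  -373.2] [40.4 82.8] 1.7 z [21.8 58.1 67.2] [179. 145.  47.]
266 [ 351.4 -437.8] [76.4 35.5] 21.8 z [24.4 56.4 67.1] [195. 127. 151.]
30 [358.7 -64. ] [13.  51.6] 68.6 z [ 9.2 11.5 14.9] [201.  76.  48.]
55 [ 314.  -532.9] [14.2 52.5] 52.9 z [ 9.7 12.9 20.3] [78. 74. 69.]
```

View pics/o.png

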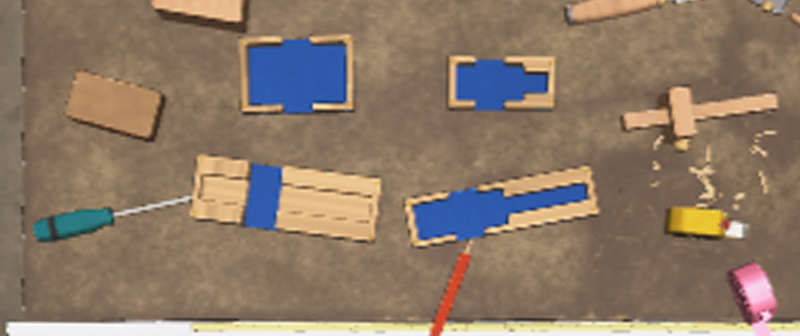

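```bash
cat > fit.py <<'E'
from h import *
from scipy.optimize import minimize
import json
B=lambda x0,x1,y0,y1,z0,z1:(x0,x1,y0,y1,z0,z1)
M={"block":[B(-31,31,-55,55,0,38)],
"tape":[B(-16,16,-21,51,0,64)],
"driver":[B(-13,13,2,103,3,28)],
"gauge":[B(-24,38,16,44,0,53),B(-2.5,16.5,-100,100,17,36)],
"block_tray":[B(-47,47,-71,71,0,26)],"tape_tray":[B(-32,32,-67,67,0,26)],
"driver_tray":[B(-31,31,-118,119,0,26)],"gauge_tray":[B(-33,47,-116,116,0,34)]}
I={"block":(.588,.356,-.25),"tape":(.441,-.385,0),"driver":(.44,.40,.21),"gauge":(.575,-.375,.13),
"block_tray":(.63,.131,0),"tape_tray":(.618,-.13,0),"driver_tray":(.463,-.13,.19),"gauge_tray":(.47,.11,-.14)}
S=4
def corners(b): return np.array([[x,y,z] for x in b[:2] for y in b[2:4] for z in b[4:]])/1000.
def proj(cam,X):
    c=manip.get_calibration(cam);x=(X@c["R"].T+c["t"])@c["camera_matrix"].T
    return x[:,:2]/x[:,2:]
def T(q,X):
    c,s=np.cos(q[2]),np.sin(q[2]);return X@np.array([[c,s,0],[-s,c,0],[0,0,1]])+[q[0],q[1],0]
def hulls(cam,k,q):
    return [cv2.convexHull(proj(cam,T(q,corners(b))).astype(np.float32)) for b in M[k]]
def render(cam,k,q,o,sh):
    m=np.zeros(sh,np.uint8)
    for h in hulls(cam,k,q): cv2.fillPoly(m,[np.round(((h+.5-o)*S-.5)*16).astype(np.int32)],1,shift=4)
    return m
def cmask(k,p):
    p=p.astype(int);r,g,b=p[...,0],p[...,1],p[...,2]
    if k.endswith("tray"): return ((r-b>45)&(r>110))|(b-r>40)
    if k=="driver": return (g-r>12)
    if k=="tape": return (r-b>70)
    if k=="gauge": return (r>140)&(r-b>45)
    return (r-b>38)&(r>95)
def fit(cam,k,p,q0):
    c=proj(cam,np.array([[q0[0],q0[1],.02]]))[0];o=np.round(c)-48
    cr=p[int(o[1]):int(o[1])+96,int(o[0]):int(o[0])+96]
    big=cv2.resize(cr,None,fx=S,fy=S,interpolation=cv2.INTER_CUBIC)
    near=cv2.dilate(render(cam,k,q0,o,big.shape[:2]),np.ones((33,33)))
    m=(cmask(k,big)&(near>0)).astype(np.uint8)
    n,l,st,_=cv2.connectedComponentsWithStats(m)
    m=np.isin(l,[i for i in range(1,n) if st[i,4]>300]).astype(np.uint8)
    if k.endswith("tray"): m=cv2.morphologyEx(m,cv2.MORPH_CLOSE,np.ones((9,9)))
    f=lambda v:float((render(cam,k,v*[.01,.01,.1],o,m.shape)!=m).sum())
    v=np.array(q0)/[.01,.01,.1]
    for _ in range(3):
        sim=np.vstack([v]+[v+e for e in np.eye(3)*.6])
        r=minimize(f,v,method="Nelder-Mead",options=dict(initial_simplex=sim));v=r.x
    q=v*[.01,.01,.1]
    vis=big.copy()
    ct,_=cv2.findContours(m,cv2.RETR_EXTERNAL,cv2.CHAIN_APPROX_NONE);cv2.drawContours(vis,ct,-1,(255,0,255),1)
    for h in hulls(cam,k,q): cv2.polylines(vis,[np.round((h+.5-o)*S-.5).astype(np.int32)],True,(0,255,0),1)
    return q,r.fun/m.sum(),vis
E
python3 - <<'E'
from fit import *
Q={}
for cam in("top",):
    p=np.load(cam+"0.npz")["p"];vs=[]
    for k in M:
        q,e,v=fit(cam,k,p,I[k]);vs.append(v);Q[k]=q.tolist();print(cam,k,q.round(4),round(e,3))
    g=np.vstack([np.hstack(vs[:4]),np.hstack(vs[4:])])
    cv2.imwrite(f"pics/fit_{cam}.png",cv2.resize(g[:,:,::-1],(800,400),interpolation=cv2.INTER_AREA))
    cv2.imwrite("pics/tools.png",cv2.resize(np.hstack([np.vstack([vs[0],vs[1]]),np.vstack([vs[2],vs[3]])])[:,:,::-1],(600,600)))
json.dump(Q,open("q.json","w"))
E
```

```text
top block [ 0.6001  0.3663 -0.1172] 0.428
top tape [ 0.4437 -0.3859  0.0052] 0.354
top driver [0.4476 0.3792 0.1896] 0.554
top gauge [ 0.576  -0.3833  0.1418] 0.395
top block_tray [0.6302 0.131  0.0332] 0.195
top tape_tray [ 0.6247 -0.1411  0.0984] 0.217
top driver_tray [ 0.461  -0.1163  0.1596] 0.253
top gauge_tray [ 0.4622  0.1169 -0.1287] 0.286
```

View pics/fit_top.png

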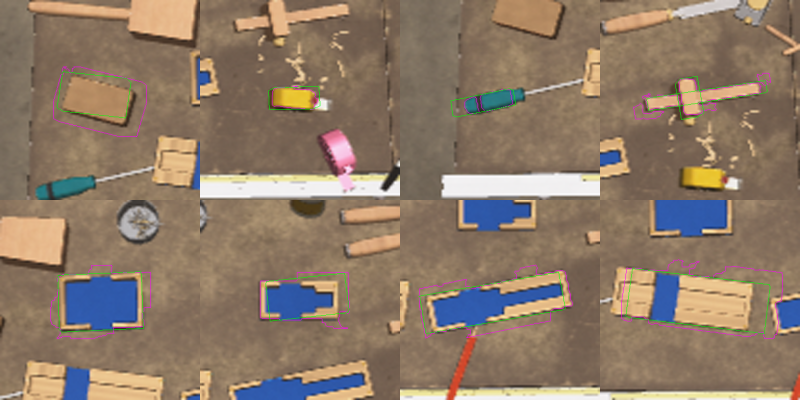

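View pics/tools.png

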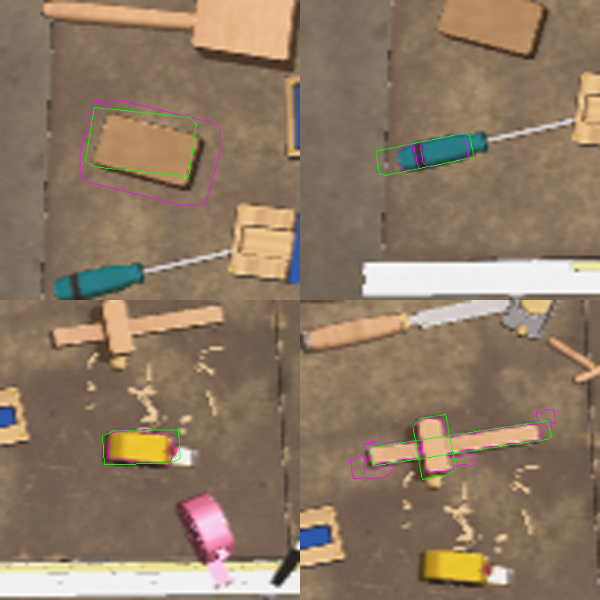

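Run:
```python
from fit import *
p=np.load("top0.npz")["p"]
def s(n,*pts):
    uv=proj("top",np.array(pts)).round().astype(int); print(n,[p[v,u].tolist() for u,v in uv])
s("bench",*[(x,y,0) for x in(.4,.52,.68) for y in (-.47,-.25,0,.25,.45)])
s("block",*[(.588+a,.356+b,.038) for a in(-.02,0,.02) for b in(-.04,0,.04)])
s("tape",*[(.441,-.39+b,.064) for b in(-.02,0,.02,.04)]);s("gauge",(.56,-.42,.036),(.575,-.38,.036),(.57,-.355,.053))
s("traywood",(.63,.065,.026),(.45,.08,.03)); s("driver",(.43,.44,.028),(.43,.42,.028),(.455,.33,.016),(.46,.30,.016))
```

```text
bench [[124, 103, 84], [128, 107, 88], [139, 118, 96], [149, 127, 100], [135, 114, 92], [124, 104, 85], [124, 103, 86], [147, 125, 98], [231, 191, 138], [137, 115, 93], [128, 106, 87], [143, 121, 95], [146, 122, 100], [142, 119, 97], [126, 106, 86]]
block [[185, 143, 101], [178, 136, 97], [127, 91, 62], [182, 140, 99], [186, 144, 102], [178, 137, 97], [162, 123, 87], [177, 136, 97], [181, 140, 100]]
tape [[211, 198, 193], [228, 185, 44], [233, 196, 46], [232, 193, 51]]
gauge [[114, 94, 79], [214, 164, 123], [231, 184, 140]]
traywood [[188, 152, 124], [230, 190, 138]]
driver [[59, 110, 113], [37, 108, 111], [128, 106, 88], [133, 113, 89]]
```

```bash
python3 - <<'E'
s=open("fit.py").read()
a=s.index("    if k.endswith(\"tray\"): return");b=s.index("def fit(")
s=s[:a]+'''    if k.endswith("tray"): return (r>172)|(b-r>20)|((r-b>58)&(g<.83*r))
    if k=="driver": return (r-b<18)&(r+b<300)
    if k=="tape": return (r-b>75)&(g>.7*r)
    if k=="gauge": return (r>170)&(r-b>50)|(g<.775*r)
    return (r-b>62)|(g<.775*r)
'''+s[b:]
s=s.replace('B(-13,13,2,103,3,28)]','B(-13,13,2,103,3,28),B(-3,3,-102,2,13,19)]').replace("np.ones((33,33))","np.ones((41,41))")
s=s.replace("m=cv2.morphologyEx(m,cv2.MORPH_CLOSE,np.ones((9,9)))","ct,_=cv2.findContours(m,0,1);m=cv2.drawContours(m,[max(ct,key=cv2.contourArea)],-1,1,-1)")
open("fit.py","w").write(s)
E
cat > run.py <<'E'
from fit import *
import sys
cam=sys.argv[1];I0=json.load(open("q.json")) if cam=="scene" else I
Q={};p=np.load(cam+"0.npz")["p"];vs=[]
for k in M:
    q,e,v=fit(cam,k,p,I0[k]);vs.append(v);Q[k]=q.tolist();print(cam,k,q.round(4),round(e,3))
g=np.vstack([np.hstack([v[72:312,32:352] for v in vs[i:i+2]]) for i in range(0,8,2)])
g=np.hstack([g[:480],g[480:]])
cv2.imwrite(f"pics/fit2_{cam}.png",cv2.resize(g[:,:,::-1],(800,300),interpolation=cv2.INTER_AREA))
json.dump(Q,open("q.json" if cam=="top" else "qs.json","w"))
E
python3 run.py top; python3 run.py scene
```

```text
top block [ 0.5891  0.3577 -0.2733] 0.079
top tape [ 0.4425 -0.3836 -0.0042] 0.459
scene block [ 0.5984  0.3676 -0.0447] 10.813
scene tape [ 0.4385 -0.3823  0.0602] 0.84
scene driver [0.4406 0.4321 0.351 ] 0.559
scene gauge [ 0.5736 -0.3694  0.1222] 0.865
scene block_tray [ 0.6275  0.154  -0.0765] 1.18
scene tape_tray [ 0.6169 -0.1249 -0.0473] 0.881
scene driver_tray [ 0.4598 -0.1069  0.1541] 0.641
scene gauge_tray [ 0.4646  0.187  -0.0963] 0.844Traceback (most recent call last):
  File "run.py", line 6, in <module>
    q,e,v=fit(cam,k,p,I0[k]);vs.append(v);Q[k]=q.tolist();print(cam,k,q.round(4),round(e,3))
          ~~~^^^^^^^^^^^^^^^
  File "fit.py", line 46, in fit
    r=minimize(f,v,method="Nelder-Mead",options=dict(initial_simplex=sim));v=r.x
    res = _minimize_neldermead(fun, x0, args, callback, bounds=bounds,
                               **options)
    fxr = func(xr)
    fx = function(np.copy(x), *(wrapper_args + args))
  File "fit.py", line 42, in <lambda>
    f=lambda v:float((render(cam,k,v*[.01,.01,.1],o,m.shape)!=m).sum())
                      ~~~~~~^^^^^^^^^^^^^^^^^^^^^^^^^^^^^^^^
  File "fit.py", line 24, in render
    for h in hulls(cam,k,q): cv2.fillPoly(m,[np.round(((h+.5-o)*S-.5)*16).astype(np.int32)],1,shift=4)
             ~~~~~^^^^^^^^^
  File "fit.py", line 21, in hulls
    return [cv2.convexHull(proj(cam,T(q,corners(b))).astype(np.float32)) for b in M[k]]
                           ~~~~^^^^^^^^^^^^^^^^^^^^^
  File "fit.py", line 16, in proj
    c=manip.get_calibration(cam);x=(X@c["R"].T+c["t"])@c["camera_matrix"].T
ValueError: time passes only in moves, steps and waits
```

```bash
sed -i 's/    c=manip.get_calibration(cam);x=/    c=CAL[cam];x=/; s/^S=4/S=4\nCAL={n:manip.get_calibration(n) for n in ("top","scene")}/' fit.py
python3 run.py top; python3 -c "from bench import manip;print(manip.current_time())"
```

```text
top block [ 0.5891  0.3577 -0.2733] 0.079
top tape [ 0.4425 -0.3836 -0.0042] 0.459
top driver [0.453  0.3609 0.2371] 0.397
top gauge [ 0.5737 -0.3769  0.1377] 0.154
top block_tray [0.6299 0.1302 0.0216] 0.135
top tape_tray [ 0.6185 -0.1274 -0.0048] 0.153
top driver_tray [ 0.4628 -0.1272  0.1815] 0.105
top gauge_tray [ 0.4652  0.1376 -0.124 ] 0.164
1.1
```

View pics/fit2_top.png

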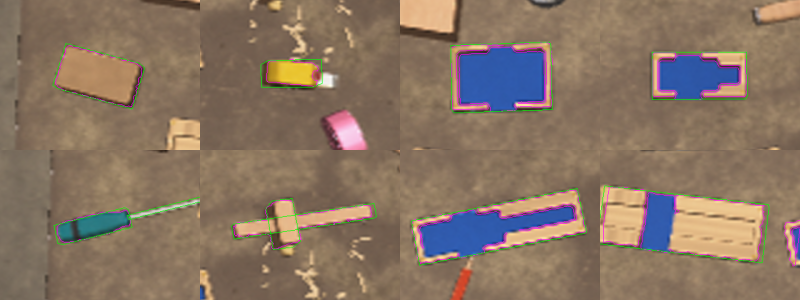

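```bash
cat > blue.py <<'E'
from fit import *
# rects (x0,x1,y0,y1), last = slot ; rim height ; tray x-extent
R={"block_tray":([(-38,38,-62,62),(-47,47,-18,18)],26),"tape_tray":([(-23,23,-28,58),(-13,13,-58,0),(-32,32,-3,33)],26),
"driver_tray":([(-23,23,-5,110),(-11,11,-109,0),(-31,31,27,63)],26),"gauge_tray":([(-33,47,9,51)],34)}
def rb(cam,k,q,o,sh):
    rs,rim=R[k];out=[]
    for z in(6,rim):
        m=np.zeros(sh,np.uint8)
        for i,(a,b,c,d) in enumerate(rs):
            if z==rim and i==len(rs)-1:a-=50;b+=50
            X=np.array([[a,c,z],[b,c,z],[b,d,z],[a,d,z]])/1000.
            cv2.fillPoly(m,[np.round(((proj(cam,T(q,X))+.5-o)*S-.5)*16).astype(np.int32)],1,shift=4)
        out.append(m)
    return out[0]&out[1]
Q=json.load(open("q.json"))
for cam in("top","scene"):
    p=np.load(cam+"0.npz")["p"]
    for k in R:
        q0=np.array(Q[k]);c=proj(cam,np.array([[q0[0],q0[1],.02]]))[0];o=np.round(c)-48
        big=cv2.resize(p[int(o[1]):int(o[1])+96,int(o[0]):int(o[0])+96],None,fx=S,fy=S,interpolation=cv2.INTER_CUBIC).astype(int)
        near=cv2.dilate(rb(cam,k,q0,o,big.shape[:2]),np.ones((41,41)))
        m=((big[...,2]-big[...,0]>15)&(near>0)).astype(np.uint8)
        f=lambda v:float((rb(cam,k,v*[.01,.01,.1],o,m.shape)!=m).sum())
        v=q0/[.01,.01,.1]
        for _ in range(3):
            r=minimize(f,v,method="Nelder-Mead",options=dict(initial_simplex=np.vstack([v]+[v+e for e in np.eye(3)*.6])));v=r.x
        print(cam,k,(v*[.01,.01,.1]).round(4),round(r.fun/m.sum(),3))
E
python3 blue.py
```

```text
top block_tray [0.6292 0.1302 0.0206] 0.015
top tape_tray [ 0.6184 -0.1276 -0.0092] 0.028
top driver_tray [ 0.4629 -0.1275  0.1858] 0.023
top gauge_tray [ 0.465   0.1432 -0.1386] 0.041
scene block_tray [0.6296 0.1303 0.0301] 0.038
scene tape_tray [ 0.6182 -0.1259 -0.0113] 0.053
scene driver_tray [ 0.4627 -0.126   0.1831] 0.05
scene gauge_tray [ 0.4691  0.1433 -0.1588] 0.957
```

```bash
cat > pp.py <<'E'
from fit import *
Q={"block":(.5891,.3577,-.2733),"tape":(.4425,-.3836,-.0042),"driver":(.453,.3609,.2371),"gauge":(.5737,-.3769,.1377),
"block_tray":(.6293,.1302,.024),"tape_tray":(.6183,-.127,-.010),"driver_tray":(.4628,-.127,.185),"gauge_tray":(.4655,.142,-.136)}
G={"block":(0,0,.003,1,.2),"tape":(0,.015,.015,.8,.2),"driver":(0,.045,.004,.75,.13),"gauge":(.007,.030,.008,1,.2)}
def rot(yaw,s):
    y=s*np.array([np.cos(yaw),np.sin(yaw),0]);z=np.array([0,0,-1.]);return np.c_[np.cross(y,z),y,z]
def pose(n,k,s,dz):
    q=Q[n];x=T(q,np.array([[*G[k][:2],0]]))[0];x[2]=dz+G[k][2];return x,rot(q[2],s)
up=lambda x,h=.15:np.array([x[0],x[1],h])
def sign(k):
    c=[]
    for s in(1,-1):
        js=[manip.inverse_kinematics(*pose(k,k,s,0)),manip.inverse_kinematics(*pose(k+"_tray",k,s,.006))]
        c.append(9 if any(j is None for j in js) else max(abs(j[5]) for j in js))
    print(k,"q6",np.round(c,2)); return 1 if c[0]<=c[1] else -1
def st(t): print(t,"t",round(manip.current_time(),1),"F",np.round(manip.current_force(),1),"w",round(manip.current_grip_width(),3),"gf",round(manip.current_grip_force(),1))
def pick(k,s,effort):
    x,r=pose(k,k,s,0)
    manip.set_gripper(G[k][3]); manip.move_ptp(up(x,.12),r); manip.move_l(x,max_speed=.12); st("down")
    manip.set_gripper(0,effort); st("grip"); manip.move_l(up(x),max_speed=.15); st("lift")
def place(k,s):
    x,r=pose(k+"_tray",k,s,.007)
    manip.move_ptp(up(x),r); manip.move_l(up(x,x[2]+.03),max_speed=.15); manip.move_l(x,max_speed=.05); st("placed")
    manip.set_gripper(min(1,manip.current_grip_width()+G[k][4])); st("open"); manip.move_l(up(x,.16),max_speed=.15); st("up")
def shot(n,cam="top"):
    p,d=manip.grab_frame(cam); cv2.imwrite(f"pics/{n}.png",cv2.resize(ortho(cam,p,.03,.3,.72,-.5,.5,800),(800,336))[:,:,::-1]); return p,d
E
python3 - <<'E'
from pp import *
for k in G: sign(k)
s=sign("block");pick("block",s,60);place("block",s)
E
```

```text
block q6 [0.75 9.  ]
tape q6 [0.77 9.  ]
driver q6 [0.47 2.72]
gauge q6 [0.75 2.75]
block q6 [0.75 9.  ]
down t 4.1 F [-0.4  0.1  0.6] w 1.0 gf 0.0
grip t 4.4 F [-0.7 -0.8  6.8] w 0.694 gf 65.6
lift t 5.6 F [ 0.   0.4 -0.8] w 0.692 gf 65.0
placed t 8.1 F [-4.9 -0.6  6. ] w 0.693 gf 65.6
open t 8.4 F [ 0.1  0.8 -0.4] w 0.893 gf 0.0
up t 9.6 F [ 0.  -0.9 -0.2] w 0.893 gf 0.0
```

Run:
```python
from pp import *
s=1;pick("driver",s,60);place("driver",s);shot("a1")
```

```text
down t 12.3 F [ 1.   0.5 -0.1] w 0.754 gf 0.0
grip t 12.7 F [-1.6 -0.6  6.1] w 0.349 gf 60.4
lift t 13.8 F [-0.3  0.9 -1.5] w 0.35 gf 59.4
placed t 17.2 F [-3.6  0.   5. ] w 0.35 gf 60.2
open t 17.4 F [ 0.3 -0.2  0.5] w 0.482 gf 0.0
up t 18.6 F [-0.  -0.8 -0.5] w 0.476 gf 0.0
```

View pics/a1.png

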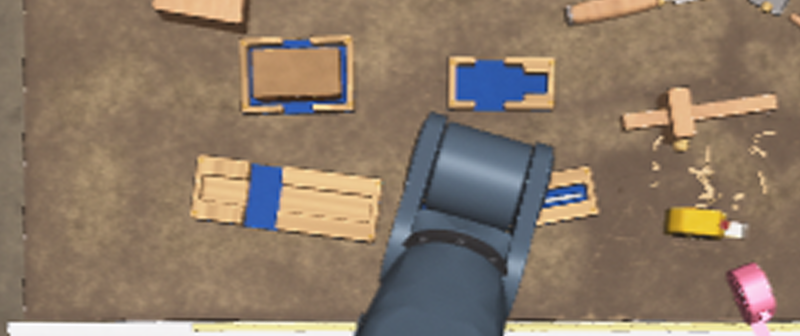

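Run:
```python
from pp import *
f=np.load("top0.npz");P=cloud("top",f["d"]);p=f["p"]
q=Q["gauge"];c,s=np.cos(q[2]),np.sin(q[2])
L=(P[...,:2]-q[:2])@np.array([[c,-s],[s,c]])*1000
w=(abs(L[...,0]+32)<25)&(abs(L[...,1]-30)<25)
for l,z,col in zip(L[w],P[w][:,2],p[w]):
    if col[0]>165: print(l.round(),round(z*1000),col)
for n in("top","scene"):
    pp=np.load(n+"0.npz")["p"];u,v=proj(n,T(q,np.array([[0,.03,.03]])))[0].astype(int)
    cr=pp[v-25:v+25,u-25:u+25];a=cv2.resize(cr,(400,400),interpolation=cv2.INTER_CUBIC)
    b=a if n=="top" else np.hstack([b,a])
cv2.imwrite("pics/g.png",b[:,:,::-1])
```

```text
[-7. 33.] 56 [230 184 138]
[-9. 28.] 65 [231 185 139]
[-9. 23.] 56 [231 184 140]
[-9. 18.] 52 [231 185 140]
[-10.  40.] 56 [215 165 119]
[-10.  37.] 57 [230 182 135]
[-10.  33.] 52 [230 183 137]
[-11.  30.] 55 [230 182 137]
[-11.  25.] 50 [231 184 139]
[-11.  21.] 45 [231 185 140]
[-12.  19.] 53 [232 187 142]
[-13.  41.] 57 [209 160 113]
[-13.  37.] 51 [229 181 133]
[-14.  34.] 53 [230 183 136]
[-15.  31.] 59 [230 184 137]
[-15.  27.] 55 [230 183 138]
[-15.  23.] 52 [231 185 139]
[-16.  20.] 52 [230 184 138]
[-16.  16.] 50 [197 156 116]
[-16.  41.] 54 [192 145 103]
[-16.  37.] 51 [226 176 129]
[-17.  35.] 56 [229 182 136]
[-18.  31.] 56 [230 184 138]
[-19.  28.] 58 [231 184 139]
[-19.  25.] 57 [231 184 139]
[-20.  23.] 63 [231 185 140]
[-20.  17.] 52 [230 195 162]
[-20.  38.] 50 [207 157 117]
[-21.  36.] 58 [228 179 135]
[-22.  33.] 60 [227 178 134]
[-22.  28.] 55 [219 169 123]
[-23.  26.] 60 [214 166 119]
[-22.  21.] 51 [191 145 102]
[-15.  51.] 10 [219 189 149]
[-18.  55.] 7 [216 186 148]
[-27.  30.] 43 [202 169 111]
[-27.  26.] 40 [221 187 122]
[-23.  14.] -3 [172 145 104]
[-28.  35.] 29 [200 164 102]
[-29.  34.] 39 [218 183 118]
[-30.  30.] 38 [222 188 124]
[-30.  27.] 38 [223 189 121]
[-31.  35.] 25 [190 156  98]
[-33.  34.] 39 [221 187 124]
[-34.  33.] 49 [230 198 132]
[-33.  27.] 35 [226 189 122]
[-33.  22.] 28 [171 139  94]
[-36.  34.] 32 [173 138  84]
[-36.  30.] 32 [192 156  94]
[-37.  28.] 40 [202 166 104]
```

View pics/g.png

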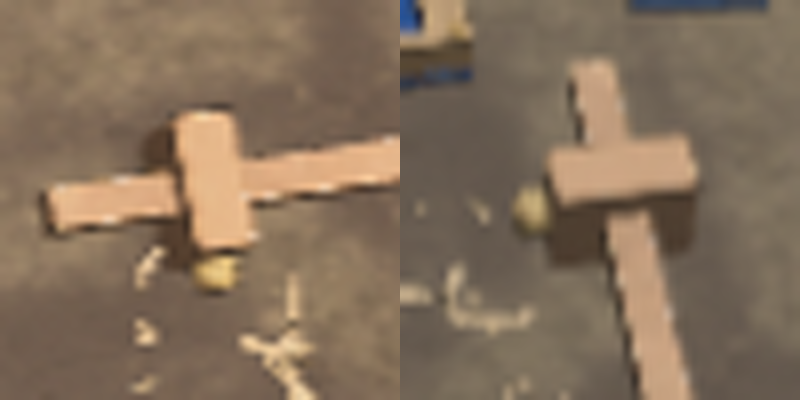

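```bash
sed -i 's/"gauge":(.007,.030,.008/"gauge":(.007,.030,.033/' pp.py
python3 - <<'E'
from pp import *
s=1;pick("gauge",s,60);shot("a2")
E
```

```text
down t 21.1 F [-0.2  0.1  0.3] w 1.0 gf 0.0
grip t 21.5 F [0.2 1.2 5.9] w 0.711 gf 64.4
lift t 22.4 F [ 0.1 -0.4 -1.1] w 0.712 gf 64.9
```

View pics/a2.png

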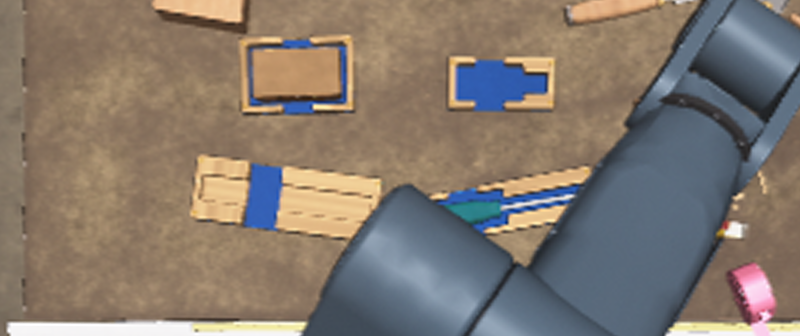

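Run:
```python
from pp import *
s=1;place("gauge",s);pick("tape",s,60);place("tape",s)
manip.move_ptp([.3,.4,.25],rot(0,1))
p,d=shot("a3");np.savez("a3.npz",p=p,d=d)
st("end")
```

```text
placed t 25.8 F [0.6 2.6 2.7] w 0.71 gf 65.3
open t 26.1 F [-0.4 -0.1 -0.4] w 0.904 gf 0.0
up t 27.1 F [-0.4  0.5 -0.2] w 0.911 gf 0.0
down t 30.3 F [ 0.5 -0.5  0.6] w 0.796 gf 0.0
grip t 30.8 F [-1.7  0.9  6.2] w 0.382 gf 56.3
lift t 31.8 F [-0.2  0.2 -3.8] w 0.378 gf 56.7
placed t 34.5 F [-2.4  0.4  0.9] w 0.381 gf 57.3
open t 34.8 F [ 0.1  0.  -0. ] w 0.577 gf 0.0
up t 35.9 F [-0.1 -0.9  0.2] w 0.58 gf 0.0
end t 38.1 F [-1.2 -0.1 -0.1] w 0.583 gf 0.0
```

View pics/a3.png

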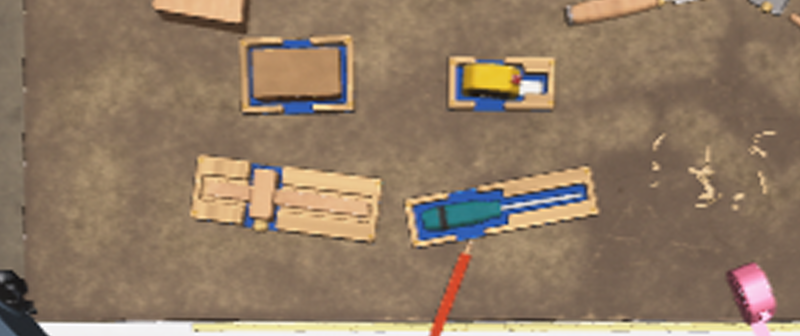

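Run:
```python
from pp import *
f=np.load("a3.npz");P=cloud("top",f["d"])
for k,bs in {"block":[(-25,25,-50,0),(-25,25,0,50)],"tape":[(-8,8,-15,10),(-8,8,15,45)],"driver":[(-6,6,10,45),(-6,6,60,98)],"gauge":[(-15,30,20,40),(2,12,-95,-50),(2,12,55,98)]}.items():
    q=Q[k+"_tray"];c,s=np.cos(q[2]),np.sin(q[2]);L=(P[...,:2]-q[:2])@np.array([[c,-s],[s,c]])*1000
    for b in bs:
        w=(L[...,0]>b[0])&(L[...,0]<b[1])&(L[...,1]>b[2])&(L[...,1]<b[3]);z=P[w][:,2]*1000
        print(k,b,len(z),np.round(np.median(z),1),"+-",round(z.std()/len(z)**.5,1))
u,v=proj("scene",np.array([[.545,.01,.02]]))[0].astype(int)
p,_=manip.grab_frame("scene")
cv2.imwrite("pics/s.png",cv2.resize(p[v-60:v+60,u-75:u+75],(750,600),interpolation=cv2.INTER_CUBIC)[:,:,::-1])
```

```text
block (-25, 25, -50, 0) 191 41.6 +- 0.3
block (-25, 25, 0, 50) 194 41.3 +- 0.3
tape (-8, 8, -15, 10) 32 67.6 +- 0.8
tape (-8, 8, 15, 45) 41 65.5 +- 0.9
driver (-6, 6, 10, 45) 34 33.7 +- 0.8
driver (-6, 6, 60, 98) 39 34.9 +- 0.6
gauge (-15, 30, 20, 40) 73 59.3 +- 0.5
gauge (2, 12, -95, -50) 35 39.7 +- 0.7
gauge (2, 12, 55, 98) 34 42.0 +- 0.6
```

View pics/s.png

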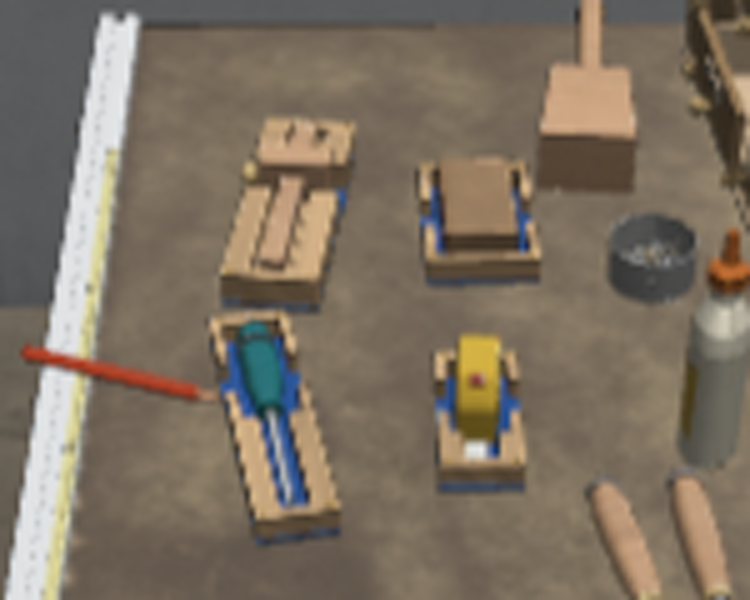

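All four tools lie down in their recesses: block at (478,205), tape at (478,390), driver at (265,380) and gauge at (285,210). The glue and tin have not moved. The depth heights match what fully down and level should give.

```bash
python3 -c "
from bench import manip
print(manip.sign_off(),manip.current_time())"
```

```text
the job is handed in; nothing more can be done
the job is handed in; nothing more can be done
```

The sanding block, tape measure, screwdriver and marking gauge are each in their own tray, the right way round and fully down, the glue bottle and tin were left where they stood, and the job was handed in at about 38 s.

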